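Point out the thing left out of the tray, then its empty compartment

TASK

The loupe, the small bobbin of thread, the roll of tape and the eraser each live in a compartment of the wooden tray, but one of them has been left out on the table. Without touching or moving anything, show the conservator what to put away: point down at the middle of the one that was left out, fingertips about three centimetres above it, and stay there for two seconds; then point in the same way at the middle of the tray's empty compartment, about three centimetres above the rim, and finish still pointing there. On the way, do not point at the things that are in their places: travel well above them.

Things in the scene. Friction and masses are not known exactly. Their poses are not given: they have to be found in the camera images.
- tray: Square tray of light wood with grey lining, 178 x 178 mm, outer rim 32 mm high, divided by a cross of 6 mm walls (29 mm high) into two by two square compartments of 80 mm; it is fixed to the table. Origin: centre of its underside on the table, x and y along its sides, z up. It stands to the right of the robot's middle, turned somewhat either way. Three compartments hold one thing each, one is empty.
- cell_a (a point): Centre of the floor of the tray's compartment on its +x +y (43 mm from the tray's origin along each) side; floor at table height, rim 32 mm above it. Which of the four compartments is empty changes.
- cell_b (a point): Centre of the floor of the tray's compartment on its +x -y (43 mm along each) side; floor at table height, rim 32 mm above it. Which of the four compartments is empty changes.
- cell_c (a point): Centre of the floor of the tray's compartment on its -x +y (43 mm along each) side; floor at table height, rim 32 mm above it. Which of the four compartments is empty changes.
- cell_d (a point): Centre of the floor of the tray's compartment on its -x -y (43 mm along each) side; floor at table height, rim 32 mm above it. Which of the four compartments is empty changes.
- loupe: Black eyepiece loupe standing on the table or in a compartment, diameter 40 mm, 28 mm high. Origin: centre of its underside, z up. One of the four things of the tray; any of them may be the one left out, which lies left of the tray, at least 180 mm from the tray's centre.
- bobbin: Wooden bobbin wound with pale linen thread, standing, diameter 33 mm, 42 mm high. Origin: centre of its underside, z up. One of the four things of the tray.
- tape_roll: Small flat roll of pale cotton tape lying on its side, diameter 57 mm, 13 mm high, with a hole in the middle. Origin: centre of its underside, z up. One of the four things of the tray.
- eraser: Block eraser in a blue sleeve with a white end, lying flat, 24 x 53 mm, 13 mm high. Origin: centre of its underside, z up. One of the four things of the tray.
- paste_jar: Bystander: white jar with black cap, diameter 64 mm, 68 mm high, not a thing of the tray. Origin: centre of its underside, z up. Leave alone.
- glue_stick: Bystander: upright glue stick, diameter 28 mm, 96 mm high, not a thing of the tray. Origin: centre of its underside, z up. Leave alone; it topples easily.
- label_pad: Bystander: pad of labels, 50 x 76 x 14 mm, not a thing of the tray. Origin: centre of its underside, z up. Leave alone.
- clip: Bystander: black bulldog clip standing upright, 26 x 32 mm, 48 mm high, right of the tray; not a thing of the tray. Origin: centre of its underside, z up. Leave alone.

How it is judged:
On the way:
1. the gripper points at the middle of the left-out thing (within 20 mm sideways, grasp point 10 to 90 mm above its top) for at least 1 s (((horizontal distance between loupe and tray above 0.14 m and horizontal distance between the grasp point and loupe below 0.02 m and z of the grasp point in the frame of loupe between 0.038 and 0.118 m) or (horizontal distance between bobbin and tray above 0.14 m and horizontal distance between the grasp point and bobbin below 0.02 m and z of the grasp point in the frame of bobbin between 0.052 and 0.132 m) or (horizontal distance between tape_roll and tray above 0.14 m and horizontal distance between the grasp point and tape_roll below 0.02 m and z of the grasp point in the frame of tape_roll between 0.023 and 0.103 m) or (horizontal distance between eraser and tray above 0.14 m and horizontal distance between the grasp point and eraser below 0.02 m and z of the grasp point in the frame of eraser between 0.023 and 0.103 m))), for 1 s.
At the end, for the whole second after the job is handed in: The grasp point (about 19 mm behind the fingertips) is within 25 mm horizontally of the empty compartment's centre and 10 to 90 mm above the tray's rim; every loose thing is within 5 mm of where it stood (((horizontal distance between each of loupe, bobbin, tape_roll, eraser and cell_a above 0.045 m and horizontal distance between the grasp point and cell_a below 0.025 m and z of the grasp point in the frame of cell_a between 0.042 and 0.122 m) or (horizontal distance between each of loupe, bobbin, tape_roll, eraser and cell_b above 0.045 m and horizontal distance between the grasp point and cell_b below 0.025 m and z of the grasp point in the frame of cell_b between 0.042 and 0.122 m) or (horizontal distance between each of loupe, bobbin, tape_roll, eraser and cell_c above 0.045 m and horizontal distance between the grasp point and cell_c below 0.025 m and z of the grasp point in the frame of cell_c between 0.042 and 0.122 m) or (horizontal distance between each of loupe, bobbin, tape_roll, eraser and cell_d above 0.045 m and horizontal distance between the grasp point and cell_d below 0.025 m and z of the grasp point in the frame of cell_d between 0.042 and 0.122 m)) and distance of each of loupe, bobbin, tape_roll, eraser, paste_jar, glue_stick, label_pad, clip from where it was at the start of the episode below 0.005 m); the robot touches nothing.
It fails at once if the robot touches the tray, one of its four things or a bystander (over 0.5 N) (contact force between any of the fingers, the arm and loupe above 0.5 N or contact force between any of the fingers, the arm and bobbin above 0.5 N or contact force between any of the fingers, the arm and tape_roll above 0.5 N or contact force between any of the fingers, the arm and eraser above 0.5 N or contact force between any of the fingers, the arm and paste_jar above 0.5 N or contact force between any of the fingers, the arm and glue_stick above 0.5 N or contact force between any of the fingers, the arm and label_pad above 0.5 N or contact force between any of the fingers, the arm and clip above 0.5 N or contact force between any of the fingers, the arm and tray above 0.5 N).
It fails at once if one of the tray's things or a bystander is moved, lifted or carried (over 8 mm) (distance of any of loupe, bobbin, tape_roll, eraser, paste_jar, glue_stick, label_pad, clip from where it was at the start of the episode above 0.008 m).
It fails at once if the robot points at a thing that is in its place (grasp point within 12 mm sideways of its centre and less than 50 mm above its top) ((horizontal distance between loupe and tray below 0.14 m and horizontal distance between the grasp point and loupe below 0.012 m and z of the grasp point in the frame of loupe below 0.078 m) or (horizontal distance between bobbin and tray below 0.14 m and horizontal distance between the grasp point and bobbin below 0.012 m and z of the grasp point in the frame of bobbin below 0.092 m) or (horizontal distance between tape_roll and tray below 0.14 m and horizontal distance between the grasp point and tape_roll below 0.012 m and z of the grasp point in the frame of tape_roll below 0.063 m) or (horizontal distance between eraser and tray below 0.14 m and horizontal distance between the grasp point and eraser below 0.012 m and z of the grasp point in the frame of eraser below 0.063 m)).
It also fails if it takes over 43 s, if anything falls off the work surface, if the arm or the gripper's body presses on something with over 40 N, if the wrist force passes 120 N, or if a joint passes its speed limit or range.

ROBOT

A 7-joint arm with a two-finger parallel gripper is mounted at the origin on a cart in front of the work surface, level with it; the furniture and walls round the work are solid. World frame = base frame: x ahead of the robot, y to its left, z up, the work surface at z = 0. Lengths are in m, angles in rad, forces in N, time in s.
With the tool pointing down it reaches from about 0.35 to 0.9 m from the base axis. Payload 19.9 kg.
Tool frame: the origin (TCP) lies on the centre line of the jaws, within the pads' length; the fingertips stand 14 mm ahead of it and the grasp point (between the pads) lies 5 mm behind it; z points along the fingers, y is the line along which they close (so a half turn about z gives the same grasp; the last joint's range is limited). The gripper opens to 94 mm and grips with 3 to 60 N. Pads are 16 mm wide; open, the fingers measure 119 mm over their backs; the gripper's body (75 mm by 177 mm) begins 78 mm behind the grasp point.
Start: joints at [1.242, 0.417, -0.01, 1.614, 0.005, 1.111, -0.053], TCP at [0.177, -0.599, 0.219] pointing down, gripper open.
Joint ranges: [-2.81, 2.81], [-0.39, 2.02], [-1.27, 1.25], [0.06, 2.57], [-1.19, 4.33], [0.19, 2], [-2.82, 2.82]. Speed limits (rad/s): [1.89, 1.89, 2.39, 2.39, 3.01, 3.01, 3.01].

INTERFACE

Orientations are given as a unit quaternion [x, y, z, w].
In Python, from bench import arm, read_camera gives the robot as it stands.
- The arm moves only by the tool apply_moves, never from a script. Its argument "plan" is text: rows parted by semicolons, each of 7 numbers parted by spaces: the shift along the tool's x, y, z in units of 40 mm (1.0 is 40 mm), then the turn, a rotation vector about the tool's x, y, z in units of 5 degrees (1.0 is 5 degrees), then the finger opening in mm, from 0 to 94. In form: x y z ax ay az hand; .... A call has 1 to 20 rows; each row is the pose to reach, as a shift and turn from the pose commanded when the call began, along the tool's axes at that moment; what a row does not reach only later rows make up. A row lasts 1/12 s, in which the tool goes at most 41.7 mm and 7.16 degrees, less where a joint would pass 70% of its speed; a pose out of reach is approached as far as the arm can. A call with a gripper value outside its range is refused whole. The fingers move at their own pace and stop on an object; the grip force is fixed at half the most. Time passes only in rows, so rows that repeat a pose let the fingers close. It gives the time, the measured TCP pose, the force, the opening and the grip force at its end, in the units of the state.
- arm.sense(): the state, without advancing time (a new reading comes with each control period).
- read_camera(name): name is "scene" or "top"; returns a dict with "pixels" (480x640x3 uint8, red, green, blue), "z_map" (480x640 float32, m along the optical axis (not along the pixel's ray), 0 where there is no reading), "fovy" (degrees; the focal length in pixels is half the picture's height over the tangent of half this angle, whatever the lens; pixels are square), "cx", "cy" (the principal point, pixels), "R" (3x3) and "t" (3): a world point X has camera coordinates R X + t. Camera axes: x right, y down, z forward; pixel columns grow to the right and rows downward; lengths in m; the calibration is good to about 2 mm. A picture is of the moment at which its call begins.
- arm.finish_job(): hands the job in; it is judged then, once.
The state is a dict: "time_s": time; "joints": joint angles; "joint_velocities": joint speeds; "tau": joint torques, N m; "ee_pos": TCP position; "orientation": TCP orientation; "force": force on the tool from outside, world axes, zero at the start; "moment": the same for the moment, N m; "width": finger opening in m; "grasp_force": force on a finger pad.
Only numpy, scipy, OpenCV 4.12 (cv2) and the standard library are available. Lean on these libraries where they do the work, as an engineer would, in place of code of your own. Each camera call takes 0.05 s, during which the arm holds its last target. There are 200 camera calls.

## Working session

There is one attempt and no reset: what is moved stays moved. The work goes in short steps, Python scripts to look and compute and a tool call to move; the robot and the scene stay as the last step left them, time stands still between calls to the robot, and variables do not carry over. Pictures are saved under pics/ and viewed, at most 10 in all, crops included, and the job is handed in when it is done.

Besides the shell and the picture viewer there is one more tool, called after ">>>" by a JSON object that holds its "op" and its "data", one argument or row to a line. apply_moves: Moves the arm, as the interface text tells. Its arguments: {"type":"object","properties":{"plan":{"type":"string"}},"required":["plan"]}

```bash
mkdir -p pics
cat > h.py <<'E'
import numpy as np, cv2
from bench import arm, read_camera
def world(c,u,v):
    f=240/np.tan(np.radians(c["fovy"]/2)); z=float(np.median(c["z_map"][v-1:v+2,u-1:u+2]))
    p=np.array([(u-c["cx"])/f*z,(v-c["cy"])/f*z,z]); return np.round(np.array(c["R"]).T@(p-np.array(c["t"])),4)
E
python3 - <<'E'
from h import *
for n in ("top","scene"):
    c=read_camera(n); cv2.imwrite(f"pics/{n}0.png",c["pixels"][:,:,::-1]); np.save(n+".npy",c,allow_pickle=True)
s=arm.sense(); print(s["time_s"],s["ee_pos"],s["orientation"])
E
```

```text
0.1 [ 0.17669807 -0.59917884  0.21890929] [ 9.89734872e-01  1.42914672e-01 -1.18968716e-04 -5.14737484e-04]
```

View pics/top0.png

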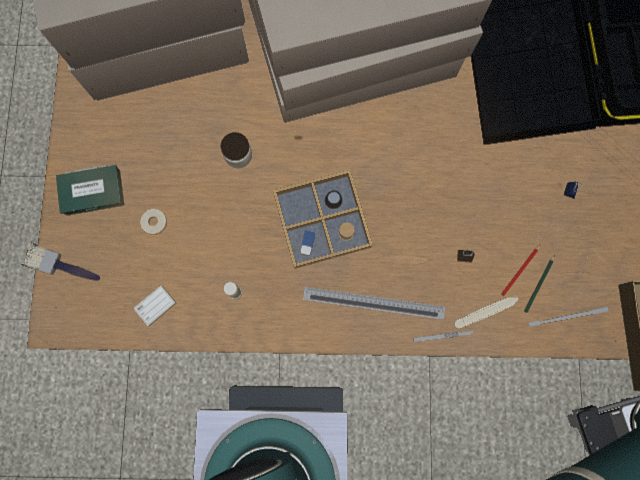

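View pics/scene0.png

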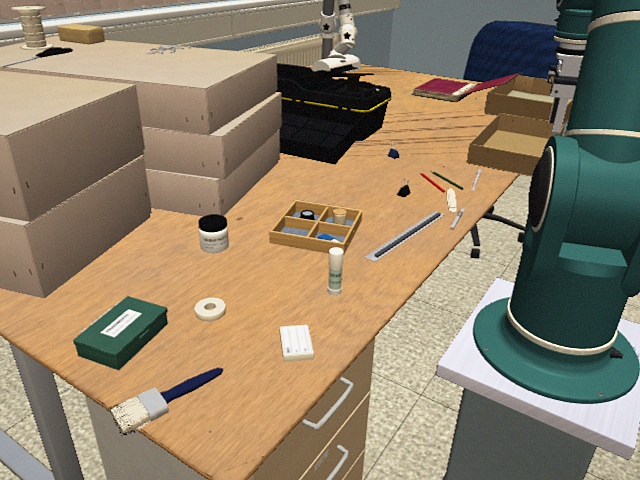

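The top view shows the tape roll left out at about (153,221). The tray's empty compartment is its upper-left one, at about (298,204). The other three cells hold the loupe (333,199), the bobbin (346,231) and the eraser (307,242).

Run:
```python
from h import *
c=np.load("top.npy",allow_pickle=True).item()
for n,u,v in [("tapeL",144,221),("tapeR",162,221),("tapeT",153,212),("tapeB",153,230),("cell",298,204),("trayLT",277,193),("RT",349,175),("RB",369,243),("LB",296,264),("mid",323,219),("loupe",333,199),("bob",346,231),("glue",231,286),("jar",235,145),("green",90,180),("box",160,30),("boxlow",160,65),("box2",380,30),("box2low",380,70)]:
    print(n,world(c,u,v))
# cell via grey-lining pixels
f=240/np.tan(np.radians(c["fovy"]/2)); z=c["z_map"]; v,u=np.mgrid[:480,:640]
P=(np.stack([(u-c["cx"])/f*z,(v-c["cy"])/f*z,z],-1)-c["t"])@c["R"]
m=(abs(u-153)<18)&(abs(v-221)<18)&(P[...,2]>.008); q=P[m]; print("tape",m.sum(),q.min(0),q.max(0),(q.min(0)+q.max(0))/2)
m=(abs(u-323)<60)&(abs(v-219)<60)&(P[...,2]>.020)&(P[...,2]<.06)
r=cv2.minAreaRect(P[m][:,:2].astype(np.float32)); print("tray",r,cv2.boxPoints(r))
s=arm.sense(); from scipy.spatial.transform import Rotation as R
print(R.from_quat(s["orientation"]).as_matrix().round(3))
```

```text
tapeL [0.5513 0.297  0.0095]
tapeR [0.5518 0.2567 0.0108]
tapeT [0.5717 0.2778 0.0119]
tapeB [0.5315 0.2759 0.0084]
cell [ 0.599  -0.0445  0.0016]
trayLT [0.6187 0.0024 0.0203]
RT [ 0.6616 -0.1577  0.0272]
RB [ 0.5074 -0.2025  0.0298]
LB [ 0.4579 -0.0444  0.0312]
mid [ 0.5596 -0.1012  0.0277]
loupe [ 0.6061 -0.1227  0.0251]
bob [ 0.5307 -0.1514  0.0417]
glue [0.4007 0.0853 0.0937]
jar [0.7124 0.0942 0.0679]
green [0.6355 0.4147 0.0374]
box [0.8936 0.2314 0.2264]
boxlow [0.8859 0.2642 0.0907]
box2 [ 0.8554 -0.1974  0.3102]
box2low [ 0.8413 -0.2113  0.1781]
tape 394 [ 0.26372824 -0.08711203  0.00800696] [0.57944073 0.30606221 1.34644935] [0.42158448 0.10947509 0.67722816]
tray ((0.5628224611282349, -0.09919032454490662), (0.18043142557144165, 0.17863735556602478), 16.547203063964844) [[ 0.45090455 -0.03926464]
 [ 0.5017814  -0.21050382]
 [ 0.6747404  -0.159116  ]
 [ 0.6238635   0.01212317]]
[[ 0.959  0.283 -0.   ]
 [ 0.283 -0.959  0.001]
 [-0.    -0.001 -1.   ]]
```

Tape centre is about (0.552, 0.277). The empty cell is about (0.592, -0.045), and the tray measures 180 x 179 mm as it should. I'll travel at z ≈ 0.25 with the fingers closed.

>>> {"op": "apply_moves", "data": {
  "plan": "0.2 -0.15 -0.05 0 0 0 40; 0.7 -0.55 -0.1 0 0 0 0; 1.3 -1.05 -0.2 0 0 0 0; 1.9 -1.5 -0.3 0 0 0 0; 2.5 -2 -0.4 0 0 0 0; 3.1 -2.5 -0.5 0 0 0 0; 3.7 -3 -0.6 0 0 0 0; 4.3 -3.45 -0.7 0 0 0 0; 4.9 -3.9 -0.8 0 0 0 0; 5.5 -4.4 -0.8 0 0 0 0; 6.1 -4.9 -0.8 0 0 0 0; 6.7 -5.4 -0.8 0 0 0 0; 7.3 -5.85 -0.8 0 0 0 0; 7.8 -6.25 -0.8 0 0 0 0; 8.2 -6.6 -0.8 0 0 0 0; 8.3 -6.7 -0.8 0 0 0 0; 8.3 -6.7 -0.8 0 0 0 0"
}}

```text
time_s: 1.52
ee_pos: [0.42, -0.2467, 0.2515]
orientation: [0.99, 0.144, -0.0, -0.0]
force: [0.2, -0.2, -0.4]
width: 0.0006
grasp_force: 0.0
```

>>> {"op": "apply_moves", "data": {
  "plan": "0.1 -0.2 0 0 0 0 0; 0.4 -0.7 0 0 0 0 0; 0.8 -1.35 0 0 0 0 0; 1.2 -2.05 0 0 0 0 0; 1.6 -2.7 0 0 0 0 0; 2 -3.4 0 0 0 0 0; 2.4 -4.1 0 0 0 0 0; 2.8 -4.75 0 0 0 0 0; 3.2 -5.4 0 0 0 0 0; 3.6 -6.1 0 0 0 0 0; 4 -6.8 0 0 0 0 0; 4.4 -7.45 0 0 0 0 0; 4.8 -8.1 0 0 0 0 0; 5.2 -8.8 0 0 0 0 0; 5.6 -9.5 0 0 0 0 0; 6 -10.15 0 0 0 0 0; 6.4 -10.8 0 0 0 0 0; 6.7 -11.35 0 0 0 0 0; 6.85 -11.6 0 0 0 0 0; 6.87 -11.63 0 0 0 0 0"
}}

```text
time_s: 3.18
ee_pos: [0.5512, 0.277, 0.251]
orientation: [0.99, 0.144, -0.0, -0.0]
force: [0.7, 0.5, -0.2]
width: 0.0006
grasp_force: 0.0
```

Now go down 0.193 m (4.83 units).

>>> {"op": "apply_moves", "data": {
  "plan": "0 0 0.2 0 0 0 0; 0 0 0.6 0 0 0 0; 0 0 1.1 0 0 0 0; 0 0 1.6 0 0 0 0; 0 0 2.1 0 0 0 0; 0 0 2.6 0 0 0 0; 0 0 3.1 0 0 0 0; 0 0 3.5 0 0 0 0; 0 0 3.9 0 0 0 0; 0 0 4.2 0 0 0 0; 0 0 4.5 0 0 0 0; 0 0 4.7 0 0 0 0; 0 0 4.8 0 0 0 0; 0 0 4.83 0 0 0 0; 0 0 4.83 0 0 0 0; 0 0 4.83 0 0 0 0"
}}

```text
time_s: 4.52
ee_pos: [0.5517, 0.2756, 0.0589]
orientation: [0.99, 0.143, 0.0, -0.0]
force: [-0.2, 0.3, 0.0]
width: 0.0011
grasp_force: 0.0
```

Run:
```python
from h import *
o=[]
for n,(a,b) in (("top",(70,140)),("scene",(130,230))):
    c=read_camera(n)["pixels"]; o.append(cv2.resize(c[b:b+150,a:a+200] if n=="top" else c[b-30:b+120,a:a+200],(400,300)))
cv2.imwrite("pics/p1.png",np.hstack(o)[:,:,::-1])
```

```text
(no output)
```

View pics/p1.png

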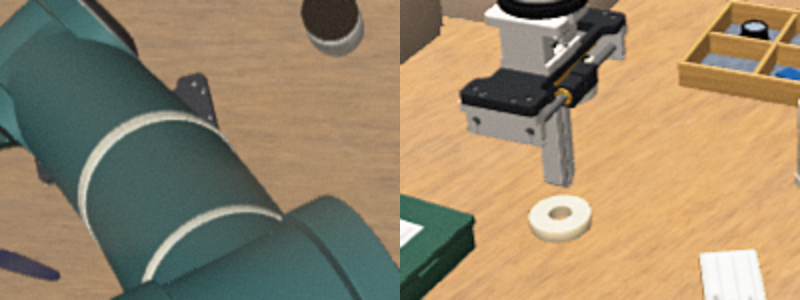

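The closed fingertips, at (560,183) in the right crop, stand straight above the ring at (560,215) and touch nothing. I'll hold here for over two seconds, then go up.

>>> {"op": "apply_moves", "data": {
  "plan": "0 0 0 0 0 0 0; 0 0 0 0 0 0 0; 0 0 0 0 0 0 0; 0 0 0 0 0 0 0; 0 0 0 0 0 0 0; 0 0 0 0 0 0 0; 0 0 0 0 0 0 0; 0 0 0 0 0 0 0; 0 0 0 0 0 0 0; 0 0 0 0 0 0 0; 0 0 0 0 0 0 0; 0 0 0 0 0 0 0; 0 0 0 0 0 0 0; 0 0 0 0 0 0 0; 0 0 0 0 0 0 0; 0 0 0 0 0 0 0; 0 0 0 0 0 0 0; 0 0 0 0 0 0 0; 0 0 0 0 0 0 0; 0 0 0 0 0 0 0"
}}

```text
time_s: 6.28
ee_pos: [0.5514, 0.2754, 0.0583]
orientation: [0.99, 0.143, -0.0, -0.0]
force: [-0.3, 0.7, 0.7]
width: 0.0003
grasp_force: 0.0
```

>>> {"op": "apply_moves", "data": {
  "plan": "0 0 0 0 0 0 0; 0 0 0 0 0 0 0; 0 0 0 0 0 0 0; 0 0 0 0 0 0 0; 0 0 0 0 0 0 0; 0 0 0 0 0 0 0; 0 0 0 0 0 0 0; 0 0 -0.3 0 0 0 0; 0 0 -0.8 0 0 0 0; 0 0 -1.4 0 0 0 0; 0 0 -2 0 0 0 0; 0 0 -2.6 0 0 0 0; 0 0 -3.2 0 0 0 0; 0 0 -3.8 0 0 0 0; 0 0 -4.3 0 0 0 0; 0 0 -4.7 0 0 0 0; 0 0 -4.8 0 0 0 0; 0 0 -4.8 0 0 0 0"
}}

```text
time_s: 7.78
ee_pos: [0.5517, 0.2757, 0.2519]
orientation: [0.99, 0.143, 0.001, -0.0]
force: [-0.2, 0.4, -0.6]
width: 0.0003
grasp_force: 0.0
```

>>> {"op": "apply_moves", "data": {
  "plan": "-0.05 0.2 0 0 0 0 0; -0.1 0.7 0 0 0 0 0; -0.25 1.4 0 0 0 0 0; -0.35 2.1 0 0 0 0 0; -0.45 2.8 0 0 0 0 0; -0.6 3.5 0 0 0 0 0; -0.7 4.2 0 0 0 0 0; -0.8 4.9 0 0 0 0 0; -0.9 5.6 0 0 0 0 0; -1.05 6.3 0 0 0 0 0; -1.15 7 0 0 0 0 0; -1.25 7.5 0 0 0 0 0; -1.3 7.8 0 0 0 0 0; -1.3 7.95 0 0 0 0 0; -1.3 8 0 0 0 0 0; -1.3 8 0 0 0 0 0; -1.3 8 0 0 0 0 0"
}}

```text
time_s: 9.2
ee_pos: [0.592, -0.0447, 0.2501]
orientation: [0.99, 0.144, -0.0, -0.0]
force: [0.1, 0.2, 0.7]
width: 0.0001
grasp_force: 0.0
```

>>> {"op": "apply_moves", "data": {
  "plan": "0 0 0.2 0 0 0 0; 0 0 0.6 0 0 0 0; 0 0 1.1 0 0 0 0; 0 0 1.6 0 0 0 0; 0 0 2.1 0 0 0 0; 0 0 2.6 0 0 0 0; 0 0 3 0 0 0 0; 0 0 3.4 0 0 0 0; 0 0 3.7 0 0 0 0; 0 0 4 0 0 0 0; 0 0 4.2 0 0 0 0; 0 0 4.3 0 0 0 0; 0 0 4.35 0 0 0 0; 0 0 4.35 0 0 0 0; 0 0 4.35 0 0 0 0; 0 0 4.35 0 0 0 0"
}}

```text
time_s: 10.53
ee_pos: [0.5924, -0.0462, 0.0769]
orientation: [0.99, 0.143, 0.0, 0.0]
force: [-0.0, -0.4, 0.6]
width: 0.0001
grasp_force: 0.0
```

Run:
```python
from h import *
c=read_camera("scene")["pixels"]; cv2.imwrite("pics/p2.png",cv2.resize(c[130:280,200:400],(800,600))[:,:,::-1])
```

```text
(no output)
```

View pics/p2.png

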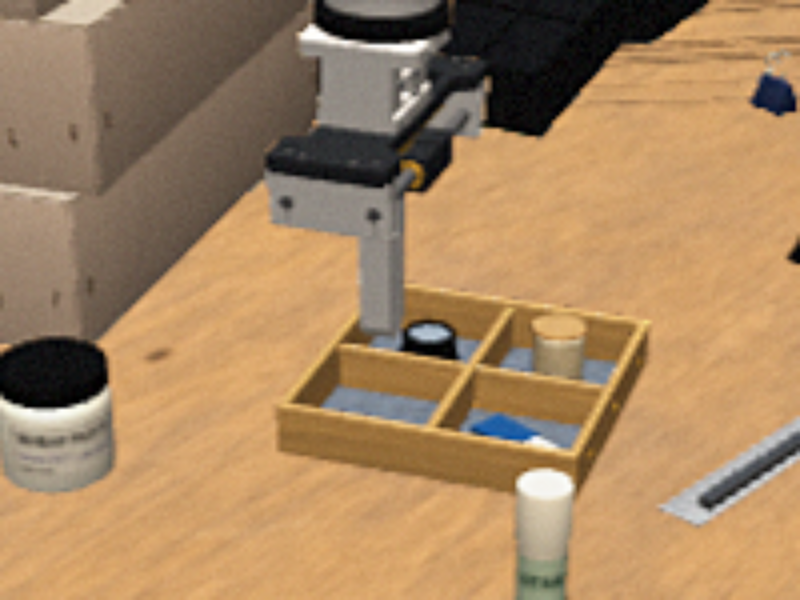

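The fingertips, at (380,330), hang above the empty front-left compartment, whose floor is around (380,400). They touch nothing, and the things in the tray and the bystanders in view stand as before.

>>> {"op": "apply_moves", "data": {
  "plan": "0 0 0 0 0 0 0; 0 0 0 0 0 0 0; 0 0 0 0 0 0 0; 0 0 0 0 0 0 0; 0 0 0 0 0 0 0; 0 0 0 0 0 0 0; 0 0 0 0 0 0 0; 0 0 0 0 0 0 0; 0 0 0 0 0 0 0; 0 0 0 0 0 0 0; 0 0 0 0 0 0 0; 0 0 0 0 0 0 0"
}}

```text
time_s: 11.58
ee_pos: [0.592, -0.0462, 0.0762]
orientation: [0.99, 0.143, -0.0, -0.0]
force: [-1.0, -0.9, -0.1]
width: 0.0004
grasp_force: 0.0
```

```bash
python3 -c "
from bench import arm
print(arm.finish_job())"
```

```text
the job is handed in; nothing more can be done
None
```

The arm pointed at the left-out tape roll for over two seconds, then at the tray's empty compartment, where the job was handed in with nothing seen touched or moved; no verdict came back.

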